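Rake the tumbling stones out to dry

TASK

Draw the rake out of the blue dock and lay it down free on the bench, then take it again by its wooden handle and rake the heaped stones along the drying tray into one even layer: none lying on another or standing on end, at least two in each third of the tray's length, none outside it. Move the stones only with the rake, never with the gripper, and leave the can, wrench and cup alone. Finally lay the rake down on the bench, tines down and clear of the tray.

Things in the scene. Friction and masses are not known exactly. Their poses are not given: they have to be found in the camera images.
- tray: Fixed aluminium drying tray, inside 160 mm (its x, across) by 320 mm (its y, long way), floor 4 mm thick, walls 4 mm thick, rim 30 mm above the bench. Origin in the middle of its underside. The heap starts at its -y end, 25 to 65 mm clear of that end wall.
- rake: Loose rake, 0.26 kg; starts with its handle under the hood. Frame as it lies: origin on the bench midway between the tine tips, z up, x horizontal to the handle's tail. 7 tines in a row 124 mm wide along y, 44 mm long, 10 mm thick, tips 4 mm. Handle square to the tines, tail 175 mm behind them. It rests on tips and tail: handle sloping 0.289 rad down to the tail, tines leaning as much.
- rake_block (a point): Grip place on the rake's red block, over the tines: block 24 mm wide (rake's y: grip across it), 30 mm long, top 16 mm above this point. The point lies 76 mm above the tine tips and 2 mm behind them, measured square to and along the handle. A 12 mm thick bar as wide as the tine row has its top 21 mm below the point.
- rake_handle (a point): Grip place in the middle of the wooden handle (16 mm wide, 22 mm high): 70 mm behind the tines along the handle, 63 mm above the tips square to it; 40 mm above the bench when the rake lies. With the handle held level the tines point straight down and its underside is 52 mm above the tips. Under the hood at the start.
- dock: Fixed blue sheet-metal hood, 140 mm long (x), 66 mm wide, 91 mm high, inside 54 mm wide and 85 mm high, no floor; open only at its -x end, where the rake's head sticks out (tines 56 mm before the opening). Origin in the middle of its foot. The rake comes out straight along -x; its tail is clear after 135 mm.
- spray_can: Blue spray can standing on the bench, 60 mm across, 170 mm tall; origin under its middle. Leave alone.
- wrench: Steel wrench lying on the bench; leave alone.
- cup: Yellow cup, 76 mm across, 90 mm tall; origin under its middle. Leave alone.
- stone1: One of eight brown tumbling stones, 60 x 40 x 28 mm (its x, y, z), origin in its middle, about 85 g. They start flat as a heap, four on four, in rows of two across the tray (60 mm side across it, 6 mm between) near its -y end. The two lower rows are 18 mm apart along the tray; the two upper rows lie over that gap, 6 mm apart.
- stone2: Another tumbling stone like stone1, same size and axes.
- stone3: Another tumbling stone like stone1, same size and axes.
- stone4: Another tumbling stone like stone1, same size and axes.
- stone5: Another tumbling stone like stone1, same size and axes.
- stone6: Another tumbling stone like stone1, same size and axes.
- stone7: Another tumbling stone like stone1, same size and axes.
- stone8: Another tumbling stone like stone1, same size and axes.
Mind the look-alikes: they are no part of the job. Leave any green or yellow look-alike of the rake alone.

How it is judged:
By the outcome, as a careful person would: the job done as asked, in the order asked, and still so for the second after the job is handed in, with the robot touching nothing.
It also fails if it takes over 64 s, if anything falls off the work surface, if the arm or the gripper's body presses on something with over 40 N, if the wrist force passes 120 N, or if a joint passes its speed limit or range.

ROBOT

A 6-joint arm with a two-finger parallel gripper is mounted at the origin on the work surface. World frame = base frame: x ahead of the robot, y to its left, z up, the work surface at z = 0. Lengths are in m, angles in rad, forces in N, time in s.
With the tool pointing down it reaches from about 0.425 to 1.125 m from the base axis. Payload 14.9 kg.
Tool frame: the origin (TCP) lies between the finger pads; the fingertips stand manip.tip_reach ahead of it and the grasp point (between the pads) lies 2 mm behind it (manip.tip_reach is the distance from the TCP to the fingertips, in m); z points along the fingers, y is the line along which they close (so a half turn about z gives the same grasp; the last joint's range is limited). The gripper opens to 91 mm and grips with 3 to 60 N. Pads are 32 mm wide; open, the fingers measure 118 mm over their backs; the gripper's body (76 mm by 178 mm) begins 60 mm behind the grasp point.
Start: joints at [-1.382, 0.379, 1.734, -0, 1.028, -0.033], TCP at [0.154, -0.683, 0.203] pointing down, gripper open.
Joint ranges: [-2.77, 2.77], [-0.74, 2.19], [0, 2.66], [-1.06, 4.2], [0.31, 2.87], [-3.08, 3.08]. Speed limits (rad/s): [1.89, 1.89, 2.39, 3.14, 3.14, 3.14].

INTERFACE

Orientations are given as a unit quaternion [x, y, z, w].
In Python, from rig import manip, eyes, ticket gives the robot as it stands.
- The arm moves only by the tool step_arm, never from a script. Its arguments are lists of equal length, an entry for each row: "xyz": the shift along the tool's x, y, z in cm, a list of three; "rotation": the turn, a rotation vector about the tool's x, y, z in rad, a list of three; "fingers": the gripper command: -1 is fully open, 1 is shut, values between are in proportion. In form: {"xyz": [[x, y, z], ...], "rotation": [[ax, ay, az], ...], "fingers": [fingers, ...]}. A call has 1 to 5 rows; each row shifts and turns the commanded pose from where the row before left it, along the tool's axes as they then stand; what a row does not reach is not made up. A row lasts 1/8 s, in which the tool goes at most 62.5 mm and 10.7 degrees, less where a joint would pass 70% of its speed; a pose out of reach is approached as far as the arm can. A call with a gripper value outside its range is refused whole. The fingers move at their own pace and stop on an object; the grip force is fixed at half the most. Time passes only in rows, so rows that do not move let the fingers close. It gives the time, the measured TCP pose, the force, the opening and the grip force at its end, in the units of the state.
- manip.get_state(): the state, without advancing time (a new reading comes with each control period).
- eyes.read_camera(name): name is "scene" or "top" or "wrist"; returns a dict with "image" (480x640x3 uint8, red, green, blue), "range_z" (480x640 float32, m along the optical axis (not along the pixel's ray), 0 where there is no reading), "vertical_fov" (degrees; the focal length in pixels is half the picture's height over the tangent of half this angle, whatever the lens; pixels are square), "cx", "cy" (the principal point, pixels), "view" (4x4, takes a point from world to camera coordinates); the wrist camera has in their place "mount" (4x4, takes a point from camera to tool coordinates, whose origin is the TCP and whose axes are the flange's). Camera axes: x right, y down, z forward; pixel columns grow to the right and rows downward; lengths in m; the calibration is good to about 2 mm. The wrist camera is an equidistant fisheye: a pixel r from the principal point sees the ray r / f radians off the axis. A picture is of the moment at which its call begins: read the wrist's pose just before it.
- ticket.job_done(): hands the job in; it is judged then, once.
The state is a dict: "time_s": time; "joint_pos": joint angles; "qvel": joint speeds; "effort": joint torques, N m; "tcp_pos": TCP position; "tcp_rot": TCP orientation; "contact_force": force on the tool from outside, world axes, zero at the start; "ft_torque": the same for the moment, N m; "gripper_width": opening from 0.0 (shut) to 1.0 (fully open); "gripper_force": force on a finger pad.
Only numpy, scipy, OpenCV 4.12 (cv2) and the standard library are available. Lean on these libraries where they do the work, as an engineer would, in place of code of your own. Each camera call takes 0.05 s, during which the arm holds its last target. There are 200 camera calls.

## Working session

There is one attempt and no reset: what is moved stays moved. The work goes in short steps, Python scripts to look and compute and a tool call to move; the robot and the scene stay as the last step left them, time stands still between calls to the robot, and variables do not carry over. Pictures are saved under pics/ and viewed, at most 13 in all, crops included, and the job is handed in when it is done.

Besides the shell and the picture viewer there is one more tool, called after "Call:" by a JSON object that holds its "api" and its "payload", one argument or row to a line. step_arm: Moves the arm, as the interface text tells. Its arguments: {"type":"object","properties":{"xyz":{"type":"array"},"rotation":{"type":"array"},"fingers":{"type":"array"}},"required":["xyz","rotation","fingers"]}

```bash
ls; mkdir -p pics
cat > h.py <<'E'
import numpy as np,cv2
from rig import manip,eyes,ticket
from scipy.spatial.transform import Rotation as R
def look(n,name=None):
    s=manip.get_state(); c=eyes.read_camera(n)
    im=c["image"]
    if name: cv2.imwrite(f"pics/{name}.png",im[:,:,::-1])
    f=240/np.tan(np.radians(c["vertical_fov"])/2)
    v,u=np.mgrid[:480,:640]; z=c["range_z"]; x=(u-c["cx"])/f; y=(v-c["cy"])/f
    if n=="wrist":
        r=np.hypot(x,y)+1e-9; k=np.tan(np.minimum(r,1.5))/r; x,y=x*k,y*k
        T=np.eye(4);T[:3,:3]=R.from_quat(s["tcp_rot"]).as_matrix();T[:3,3]=s["tcp_pos"]
        M=T@c["mount"]
    else: M=np.linalg.inv(c["view"])
    P=np.stack([x*z,y*z,z],-1)@M[:3,:3].T+M[:3,3]
    P[z==0]=np.nan
    return im,P
E
python3 - <<'E'
from h import *
a,P=look("top","top0"); b,Q=look("scene","scene0")
np.save("top0.npy",P);np.save("scene0.npy",Q)
s=manip.get_state();print(s, manip.tip_reach)
E
```

```text
pics
{'time_s': 0.1, 'joint_pos': array([-1.38230653e+00,  3.79362193e-01,  1.73474626e+00, -4.27070864e-05,
        1.02850379e+00, -3.33109702e-02]), 'qvel': array([-0.00023017, -0.00103731,  0.00167238,  0.00086194,  0.00064788,
        0.00142694]), 'effort': array([ 2.99289795e-04, -7.65036893e+01, -4.35294414e+01,  6.52182614e-02,
        3.97927989e-02, -8.75934525e-08]), 'tcp_pos': array([ 0.15389549, -0.68247918,  0.20213778]), 'tcp_rot': array([ 9.93855502e-01,  1.10684146e-01, -5.77445172e-05, -5.06846907e-04]), 'contact_force': array([-0.58489104,  0.54262067,  0.53055786]), 'ft_torque': array([-0.0029283 ,  0.0174036 ,  0.00429067]), 'gripper_force': 0.0, 'gripper_width': 1.0026064770039929} 0.017
```

View pics/top0.png

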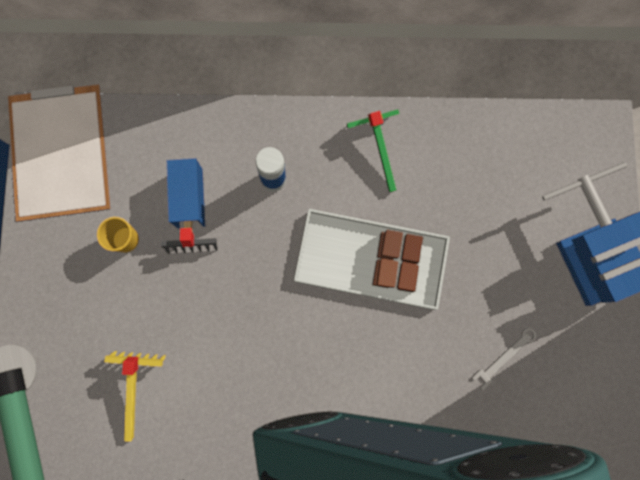

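View pics/scene0.png

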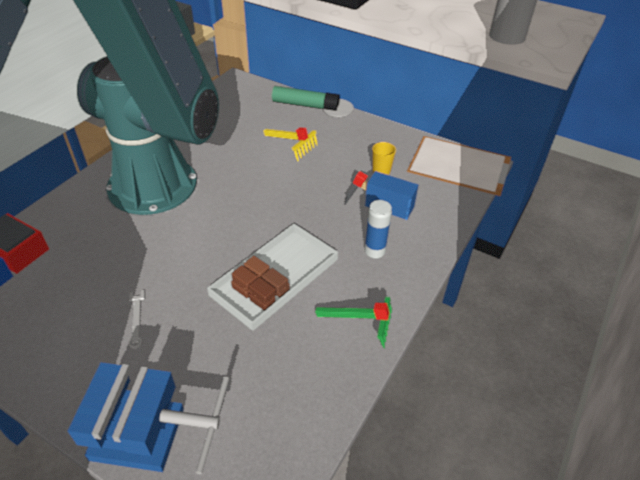

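The top view shows the dock at about (186,190) with the red block at (187,237), the tray with corners near (309,212), (448,237), (436,308), (296,281), the can at (270,165) and the cup at (118,235). The heap sits at the tray's right end.

Run:
```python
from h import *
P=np.load("top0.npy")
im=cv2.imread("pics/top0.png");hsv=cv2.cvtColor(im,cv2.COLOR_BGR2HSV)
def box(m,l):
    p=P[m];p=p[~np.isnan(p).any(1)]
    r=cv2.minAreaRect(p[:,:2].astype(np.float32));print(l,len(p),np.round(r[0],4),np.round(r[1],4),round(r[2],1),"med",np.round(np.median(p,0),4)); print(np.round(cv2.boxPoints(r),3).tolist())
v,u=np.mgrid[:480,:640]
def reg(a,b,c,d): return (u>=a)&(u<=c)&(v>=b)&(v<=d)
z=P[...,2]
box(reg(160,150,210,230)&(abs(z-.091)<.006),"dock top")
box(reg(290,205,455,312)&(abs(z-.03)<.006)&(hsv[...,1]<60),"tray rim")
red=(hsv[...,1]>190)&((hsv[...,0]<5)|(hsv[...,0]>175))&(hsv[...,2]>120)
box(reg(170,225,205,250)&red,"block")
box(reg(160,232,222,260)&(z>.02)&(z<.085),"bar")
br=reg(365,225,425,300)&(hsv[...,1]>90)
box(br&(z>.045),"stones top")
for pt in [(187,165),(187,218),(187,237),(270,155),(118,232)]: print(pt,np.round(P[pt[1],pt[0]],4))
box(reg(245,140,290,195)&(z>.15),"can");box(reg(90,210,145,260)&(z>.08),"cup")
box(reg(95,345,170,450)&(z>.015),"yellow")
box(reg(470,325,540,385)&(z>.006),"wrench")
box(reg(340,105,405,195)&(z>.015),"green")
```

```text
dock top 1860 [0.6804 0.3108] [0.163  0.0676] 4.7 med [0.6896 0.3114 0.091 ]
[[0.5960000157356262, 0.33799999952316284], [0.6019999980926514, 0.27000001072883606], [0.7639999985694885, 0.2840000092983246], [0.7590000033378601, 0.35100001096725464]]
tray rim 922 [ 0.5508 -0.1144] [0.3284 0.1691] 79.3 med [ 0.5524 -0.1294  0.03  ]
[[0.43700000643730164, -0.25999999046325684], [0.6029999852180481, -0.2919999957084656], [0.6639999747276306, 0.03099999949336052], [0.49799999594688416, 0.06300000101327896]]
block 142 [0.5874 0.2996] [0.0222 0.0314] 89.6 med [0.5865 0.298  0.0878]
[[0.5720000267028809, 0.289000004529953], [0.6029999852180481, 0.2879999876022339], [0.6029999852180481, 0.3109999895095825], [0.5720000267028809, 0.3109999895095825]]
bar 516 [0.5812 0.3007] [0.0345 0.1242] 4.7 med [0.575  0.2942 0.0524]
[[0.5590000152587891, 0.3610000014305115], [0.5690000057220459, 0.2370000034570694], [0.6029999852180481, 0.23999999463558197], [0.5929999947547913, 0.36399999260902405]]
stones top 1855 [ 0.5431 -0.1719] [0.0852 0.125 ] 80.7 med [ 0.5406 -0.171   0.0603]
[[0.4749999940395355, -0
[... 853 characters left out ...]
41 0.4119 0.0509]
[[0.13899999856948853, 0.3580000102519989], [0.3269999921321869, 0.34599998593330383], [0.335999995470047, 0.47099998593330383], [0.1469999998807907, 0.4830000102519989]]
wrench 613 [ 0.3366 -0.417 ] [0.1331 0.1571] 0.7 med [ 0.3297 -0.4138  0.0082]
[[0.26899999380111694, -0.33899998664855957], [0.2709999978542328, -0.4959999918937683], [0.40400001406669617, -0.4950000047683716], [0.4020000100135803, -0.33799999952316284]]
green 954 [ 0.7952 -0.1334] [0.1825 0.1247] 12.9 med [ 0.8341 -0.1331  0.0526]
[[0.6919999718666077, -0.09300000220537186], [0.7200000286102295, -0.2150000035762787], [0.8980000019073486, -0.17399999499320984], [0.8700000047683716, -0.052000001072883606]]
```

```bash
cat > plan.py <<'E'
from h import *
def rot(yaw,pitch=0):
    # tool down, tool x at world yaw; pitch: tilt about tool y
    return R.from_euler('z',yaw)*R.from_euler('x',np.pi)*R.from_euler('y',pitch)
def rows(Ts,f,T0=None):
    """Ts: list of (pos,R); prints calls of <=5 rows in tool frame"""
    if T0 is None:
        s=manip.get_state();T0=(s["tcp_pos"],R.from_quat(s["tcp_rot"]))
    p,r=np.array(T0[0],float),T0[1];out=[]
    for q,g in Ts:
        d=np.round(r.inv().apply(np.array(q)-p)*100,2)
        w=np.round((r.inv()*g).as_rotvec(),3)
        if np.linalg.norm(d)>6.2 or np.linalg.norm(w)>.186: print("TOO FAST",d,w)
        out.append((d,w)); p=p+r.apply(d/100); r=r*R.from_rotvec(w)
    for i in range(0,len(out),5):
        o=out[i:i+5]
        print('{"xyz":',[a.tolist() for a,b in o],', "rotation":',[b.tolist() for a,b in o],', "fingers":',[f]*len(o),'}')
    return p,r
def line(a,b,n):  # (pos,yaw,pitch) waypoints
    a,b=[np.hstack(k) for k in (a,b)]
    return [((a+(b-a)*t)[:3],rot(*(a+(b-a)*t)[3:])) for t in np.arange(1,n+1)/n]
def cur():
    s=manip.get_state();m=R.from_quat(s["tcp_rot"]);x=m.apply([1,0,0]);z=m.apply([0,0,1])
    pitch=np.arctan2(x[2],np.hypot(x[0],x[1]))
    return s["tcp_pos"],np.arctan2(x[1],x[0]),pitch
def show():
    s=manip.get_state();p,y,t=cur();print("t",round(s["time_s"],2),np.round(p,4),"yaw",round(y,3),"pitch",round(t,3),"F",np.round(s["contact_force"],1),"w",round(s["gripper_width"],3),"g",round(s["gripper_force"],1))
E
python3 - <<'E'
from plan import *
show()
p,y,t=cur(); a0=np.arctan2(p[1],p[0]);r0=np.hypot(p[0],p[1])
tgt=(0.545,0.300)
a1=np.arctan2(tgt[1],tgt[0]);r1=np.hypot(*tgt)
n=20;Ts=[]
for k in np.arange(1,n+1)/n:
    s=k; a=a0+(a1-a0)*s;r=r0+(r1-r0)*s
    Ts.append(([r*np.cos(a),r*np.sin(a),p[2]+.02*s],rot(y+(.082+np.pi-y)*s)))
rows(Ts,-0.2)
E
```

```text
t 0.1 [ 0.1539 -0.6825  0.2021] yaw 0.222 pitch -0.0 F [-0.6  0.5  0.5] w 1.003 g 0.0
TOO FAST [ 6.43 -0.69 -0.1 ] [-0.001 -0.    -0.15 ]
TOO FAST [ 6.43 -0.31 -0.1 ] [-0.   -0.   -0.15]
TOO FAST [ 6.4   0.05 -0.1 ] [ 0.   -0.   -0.15]
TOO FAST [ 6.35  0.41 -0.1 ] [ 0.   -0.   -0.15]
TOO FAST [ 6.28  0.77 -0.1 ] [ 0.   -0.   -0.15]
TOO FAST [ 6.19  1.12 -0.1 ] [ 0.    -0.    -0.151]
TOO FAST [ 6.08  1.47 -0.1 ] [ 0.   -0.   -0.15]
TOO FAST [ 5.95  1.81 -0.1 ] [ 0.   -0.   -0.15]
{"xyz": [[6.43, -0.69, -0.1], [6.43, -0.31, -0.1], [6.4, 0.05, -0.1], [6.35, 0.41, -0.1], [6.28, 0.77, -0.1]] , "rotation": [[-0.001, -0.0, -0.15], [-0.0, -0.0, -0.15], [0.0, -0.0, -0.15], [0.0, -0.0, -0.15], [0.0, -0.0, -0.15]] , "fingers": [-0.2, -0.2, -0.2, -0.2, -0.2] }
{"xyz": [[6.19, 1.12, -0.1], [6.08, 1.47, -0.1], [5.95, 1.81, -0.1], [5.81, 2.12, -0.1], [5.64, 2.45, -0.1]] , "rotation": [[0.0, -0.0, -0.151], [0.0, -0.0, -0.15], [0.0, -0.0, -0.15], [0.0, -0.0, -0.15], [0.0, -0.0, -0.15]] , "fingers": [-0.2, -0.2, -0.2, -0.2, -0.2] }
{"xyz": [[5.46, 2.74, -0.09], [5.27, 3.03, -0.1], [5.06, 3.31, -0.1], [4.83, 3.56, -0.1], [4.59, 3.82, -0.1]] , "rotation": [[0.0, -0.0, -0.15], [0.0, -0.0, -0.15], [0.0, -0.0, -0.15], [0.0, 0.0, -0.15], [0.0, 0.0, -0.15]] , "fingers": [-0.2, -0.2, -0.2, -0.2, -0.2] }
{"xyz": [[4.34, 4.04, -0.1], [4.07, 4.26, -0.1], [3.8, 4.47, -0.1], [3.52, 4.64, -0.1], [3.23, 4.81, -0.1]] , "rotation": [[0.0, 0.0, -0.15], [0.0, 0.0, -0.151], [0.0, 0.0, -0.15], [0.0, 0.0, -0.15], [0.0, 0.0, -0.15]] , "fingers": [-0.2, -0.2, -0.2, -0.2, -0.2] }
```

Call:
{"api": "step_arm", "payload": {
  "xyz": [
    [6.0, -0.6, -0.2],
    [6.1, -0.3, -0.2],
    [6.1, 0, -0.2],
    [6.1, 0.4, -0.2],
    [6.1, 0.7, -0.2]
  ],
  "rotation": [
    [0, 0, -0.15],
    [0, 0, -0.15],
    [0, 0, -0.15],
    [0, 0, -0.15],
    [0, 0, -0.15]
  ],
  "fingers": [-0.2, -0.2, -0.2, -0.2, -0.2]
}}

```text
time_s: 0.72
tcp_pos: [0.4182, -0.5324, 0.2125]
tcp_rot: [0.883, 0.469, 0.0, -0.0]
contact_force: [0.8, -0.5, 0.9]
gripper_width: 0.603
gripper_force: 0.0
```

Call:
{"api": "step_arm", "payload": {
  "xyz": [
    [6.0, 1.1, -0.1],
    [5.9, 1.5, -0.1],
    [5.8, 1.8, -0.1],
    [5.8, 2.1, -0.1],
    [5.6, 2.4, -0.1]
  ],
  "rotation": [
    [0, 0, -0.15],
    [0, 0, -0.15],
    [0, 0, -0.15],
    [0, 0, -0.15],
    [0, 0, -0.15]
  ],
  "fingers": [-0.2, -0.2, -0.2, -0.2, -0.2]
}}

```text
time_s: 1.35
tcp_pos: [0.5871, -0.2814, 0.2175]
tcp_rot: [0.65, 0.76, -0.0, -0.0]
contact_force: [1.3, -0.9, 0.8]
gripper_width: 0.602
gripper_force: 0.0
```

Call:
{"api": "step_arm", "payload": {
  "xyz": [
    [5.5, 2.7, 0],
    [5.3, 3.0, 0],
    [5.1, 3.3, 0],
    [4.8, 3.6, 0],
    [4.6, 3.8, 0]
  ],
  "rotation": [
    [0, 0, -0.15],
    [0, 0, -0.15],
    [0, 0, -0.15],
    [0, 0, -0.15],
    [0, 0, -0.15]
  ],
  "fingers": [-0.2, -0.2, -0.2, -0.2, -0.2]
}}

```text
time_s: 1.98
tcp_pos: [0.624, 0.0164, 0.2175]
tcp_rot: [0.326, 0.945, -0.0, -0.0]
contact_force: [0.9, -0.1, 0.5]
gripper_width: 0.597
gripper_force: 0.0
```

Call:
{"api": "step_arm", "payload": {
  "xyz": [
    [4.3, 4.0, 0],
    [4.1, 4.3, 0],
    [3.8, 4.5, 0],
    [3.5, 4.6, 0],
    [3.2, 4.8, 0]
  ],
  "rotation": [
    [0, 0, -0.15],
    [0, 0, -0.15],
    [0, 0, -0.15],
    [0, 0, -0.15],
    [0, 0, -0.15]
  ],
  "fingers": [-0.2, -0.2, -0.2, -0.2, -0.2]
}}

```text
time_s: 2.6
tcp_pos: [0.5281, 0.2901, 0.2176]
tcp_rot: [-0.043, 0.999, -0.0, -0.0]
contact_force: [-0.2, -0.8, -0.5]
gripper_width: 0.602
gripper_force: 0.0
```

Run:
```python
from plan import *
show(); im,P=look("wrist","w1"); np.save("w1.npy",P)
```

```text
t 2.6 [0.5281 0.2901 0.2176] yaw -3.056 pitch 0.0 F [-0.2 -0.8 -0.5] w 0.602 g 0.0
```

View pics/w1.png

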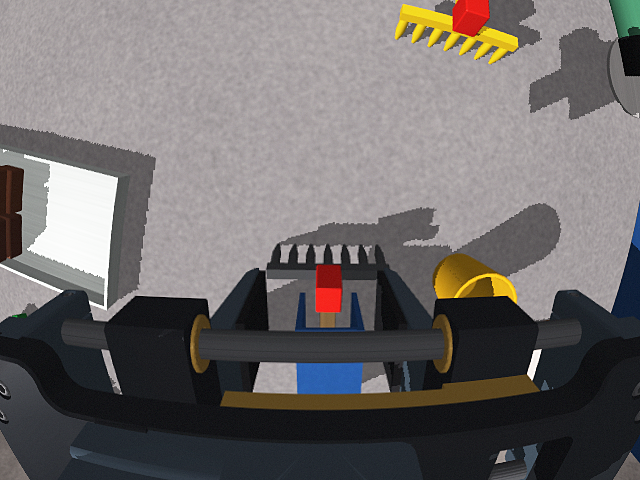

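The wrist view shows the red block at (328,288), tines at (328,255), the dock behind it and the cup at (475,280).

Run:
```python
from plan import *
P=np.load("w1.npy");im=cv2.imread("pics/w1.png");h=cv2.cvtColor(im,cv2.COLOR_BGR2HSV)
m=np.zeros((480,640),bool);m[260:315,310:350]=1
m&=(h[...,1]>180)&((h[...,0]<6)|(h[...,0]>174))
p=P[m];p=p[~np.isnan(p).any(1)]
d=np.array([.9966,.082]);e=np.array([-.082,.9966])
print(np.percentile(p[:,:2]@d,[2,50,98]),np.percentile(p[:,:2]@e,[2,50,98]),np.percentile(p[:,2],[2,50,98]))
top=p[p[:,2]>.08];print(np.median(top,0))
m=np.zeros((480,640),bool);m[240:278,260:390]=1
q=P[m];q=q[(q[:,2]>.02)&(q[:,2]<.07)];r=cv2.minAreaRect(q[:,:2].astype(np.float32));print(r)
# planned: block point
b=np.array([.5895,.3025]);Y=.082+np.pi
p0,y,t=cur()
e1=rows(line((p0,y+2*np.pi,t),([*b,.16],Y,0),3)+line(([*b,.16],Y,0),([*b,.077],Y,0),3),-0.2)
```

```text
[0.5914461  0.60140843 0.62743394] [0.24079629 0.25192173 0.26333882] [0.05850891 0.08620708 0.09244697]
[0.58579947 0.30113583 0.0881998 ]
((0.5745046734809875, 0.3002922236919403), (0.0193550456315279, 0.12338213622570038), 4.567873477935791)
{"xyz": [[-2.16, 0.07, 1.91], [-2.16, 0.09, 1.92], [-2.16, 0.09, 1.91], [-0.0, -0.0, 2.77], [-0.0, -0.0, 2.76]] , "rotation": [[0.001, -0.0, 0.004], [-0.0, -0.001, 0.004], [-0.0, -0.0, 0.005], [-0.0, -0.0, -0.0], [-0.0, -0.0, -0.0]] , "fingers": [-0.2, -0.2, -0.2, -0.2, -0.2] }
{"xyz": [[-0.0, -0.0, 2.77]] , "rotation": [[-0.0, -0.0, -0.0]] , "fingers": [-0.2] }
```

Call:
{"api": "step_arm", "payload": {
  "xyz": [
    [-2.0, 0.12, 1.9],
    [-2.0, 0.12, 1.9],
    [-2.0, 0.12, 1.9],
    [0, 0, 2.8],
    [0, 0, 2.8]
  ],
  "rotation": [
    [0, 0, 0.004],
    [0, 0, 0.004],
    [0, 0, 0.005],
    [0, 0, 0],
    [0, 0, 0]
  ],
  "fingers": [-0.2, -0.2, -0.2, -0.2, -0.2]
}}

```text
time_s: 3.28
tcp_pos: [0.5887, 0.2964, 0.1036]
tcp_rot: [-0.033, 0.999, -0.0, -0.0]
contact_force: [-0.1, 0.3, 0.4]
gripper_width: 0.603
gripper_force: 0.0
```

Call:
{"api": "step_arm", "payload": {
  "xyz": [
    [0, 0, 2.7],
    [0, 0, 0],
    [0, 0, 0],
    [0, 0, 0],
    [0, 0, 0]
  ],
  "rotation": [
    [0, 0, 0],
    [0, 0, 0],
    [0, 0, 0],
    [0, 0, 0],
    [0, 0, 0]
  ],
  "fingers": [-0.2, 1, 1, 1, 1]
}}

```text
time_s: 3.9
tcp_pos: [0.5898, 0.2974, 0.0792]
tcp_rot: [-0.034, 0.999, 0.001, 0.001]
contact_force: [1.2, 4.3, 4.2]
gripper_width: 0.241
gripper_force: 30.1
```

Run:
```python
from plan import *
show(); im,P=look("wrist")
cv2.imwrite("pics/w2.png",im[150:420,150:500,::-1])
```

```text
t 3.9 [0.5898 0.2974 0.0792] yaw -3.075 pitch -0.003 F [1.2 4.3 4.2] w 0.241 g 30.1
```

View pics/w2.png

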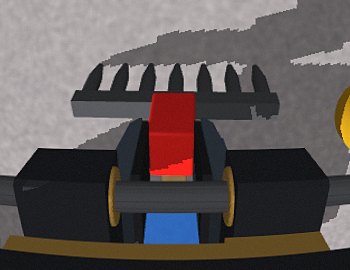

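The red block is held between the pads (opening 22 mm). Now I draw it out.

Call:
{"api": "step_arm", "payload": {
  "xyz": [
    [0, 0, -0.2],
    [2.0, -0.03, 0],
    [2.6, -0.04, 0],
    [2.6, -0.04, 0],
    [2.6, -0.04, 0]
  ],
  "rotation": [
    [0, 0, 0],
    [0, 0, 0],
    [0, 0, 0],
    [0, 0, 0],
    [0, 0, 0]
  ],
  "fingers": [1, 1, 1, 1, 1]
}}

```text
time_s: 4.58
tcp_pos: [0.4896, 0.2879, 0.0794]
tcp_rot: [-0.034, 0.999, -0.0, -0.001]
contact_force: [0.3, 0.6, -3.0]
gripper_width: 0.239
gripper_force: 29.9
```

Call:
{"api": "step_arm", "payload": {
  "xyz": [
    [2.6, -0.04, 0],
    [2.6, -0.04, 0],
    [0.5, 0, 0],
    [0, 0, 0.2],
    [0, 0, 0]
  ],
  "rotation": [
    [0, 0, 0],
    [0, 0, 0],
    [0, 0, 0],
    [0, 0, 0],
    [0, 0, 0]
  ],
  "fingers": [1, 1, 1, 1, 1]
}}

```text
time_s: 5.2
tcp_pos: [0.4348, 0.2841, 0.0778]
tcp_rot: [-0.033, 0.999, 0.0, -0.0]
contact_force: [-3.9, 0.7, 4.1]
gripper_width: 0.239
gripper_force: 29.9
```

Run:
```python
from plan import *
show(); im,P=look("top"); np.save("t2.npy",P)
cv2.imwrite("pics/t2.png",cv2.resize(im[140:340,80:320,::-1],None,fx=2,fy=2))
```

```text
t 5.2 [0.4348 0.2841 0.0778] yaw -3.075 pitch 0.0 F [-3.9  0.7  4.1] w 0.239 g 29.9
```

View pics/t2.png

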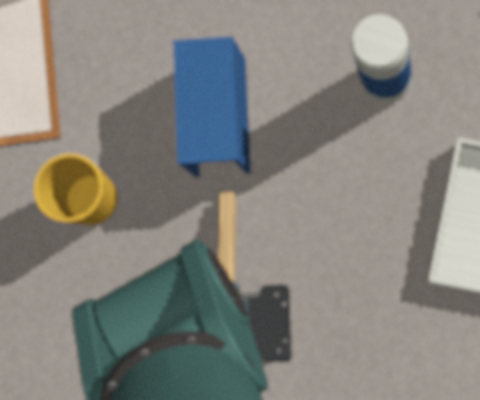

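Call:
{"api": "step_arm", "payload": {
  "xyz": [
    [0, 0, 0],
    [0, 0, 0],
    [0, 0, -2],
    [0, 0, -5],
    [-3.0, 0, -3]
  ],
  "rotation": [
    [0, 0, 0],
    [0, 0, 0],
    [0, 0, 0],
    [0, 0, 0],
    [0, 0, 0]
  ],
  "fingers": [-0.2, -0.2, -0.2, -0.2, -0.2]
}}

```text
time_s: 5.88
tcp_pos: [0.464, 0.286, 0.1797]
tcp_rot: [-0.034, 0.999, 0.0, 0.001]
contact_force: [1.0, 0.5, -0.7]
gripper_width: 0.604
gripper_force: 0.0
```

Run:
```python
from plan import *
show(); im,P=look("wrist","w3"); np.save("w3.npy",P)
p0,y,t=cur();y+=2*np.pi
Y=.066+np.pi
a=([.515,.288,.118],Y,.289);b=([.4917,.288,.038],Y,.289)
e=rows(line((p0,y,t),a,3)+line(a,b,4),-.2)
```

```text
t 5.88 [0.464  0.286  0.1797] yaw -3.074 pitch -0.001 F [ 1.   0.5 -0.7] w 0.604 g 0.0
{"xyz": [[-1.5, -0.09, 2.2], [-1.7, -0.09, 2.05], [-1.9, -0.09, 1.86], [-0.01, 0.04, 2.09], [-0.02, 0.04, 2.08]] , "rotation": [[0.003, 0.099, 0.001], [-0.0, 0.099, 0.0], [-0.0, 0.098, 0.001], [-0.0, 0.0, -0.0], [-0.0, 0.0, -0.0]] , "fingers": [-0.2, -0.2, -0.2, -0.2, -0.2] }
{"xyz": [[-0.01, 0.04, 2.08], [-0.01, 0.04, 2.08]] , "rotation": [[-0.0, 0.0, -0.0], [-0.0, 0.0, -0.0]] , "fingers": [-0.2, -0.2] }
```

View pics/w3.png

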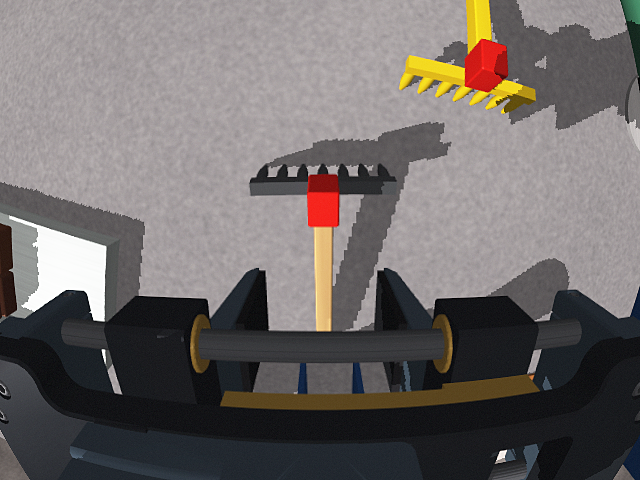

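The rake lies free, head at (323,185), handle straight between the open fingers at column 323. Regrip by the handle.

Call:
{"api": "step_arm", "payload": {
  "xyz": [
    [-1.5, 0, 2.2],
    [-1.7, 0, 2.05],
    [-1.9, 0, 1.85],
    [0, 0, 2.1],
    [0, 0, 2.1]
  ],
  "rotation": [
    [0, 0.1, 0],
    [0, 0.1, 0],
    [0, 0.09, 0],
    [0, 0, 0],
    [0, 0, 0]
  ],
  "fingers": [-0.2, -0.2, -0.2, -0.2, -0.2]
}}

```text
time_s: 6.55
tcp_pos: [0.4961, 0.2878, 0.0701]
tcp_rot: [-0.033, 0.989, -0.005, -0.144]
contact_force: [0.7, 0.3, 0.2]
gripper_width: 0.6
gripper_force: 0.0
```

Call:
{"api": "step_arm", "payload": {
  "xyz": [
    [0, 0, 2.1],
    [0, 0, 2.05],
    [0, 0, 0],
    [0, 0, 0],
    [0, 0, 0]
  ],
  "rotation": [
    [0, 0, 0],
    [0, 0, 0],
    [0, 0, 0],
    [0, 0, 0],
    [0, 0, 0]
  ],
  "fingers": [-0.2, -0.2, 1, 1, 1]
}}

```text
time_s: 7.18
tcp_pos: [0.4857, 0.2876, 0.0325]
tcp_rot: [-0.033, 0.989, -0.005, -0.144]
contact_force: [-0.5, 0.7, -0.2]
gripper_width: 0.302
gripper_force: 0.0
```

Call:
{"api": "step_arm", "payload": {
  "xyz": [
    [0, 0, 0],
    [0, 0, -3],
    [0, 0, -4],
    [0, 0, -4],
    [0, 0, -2]
  ],
  "rotation": [
    [0, 0, 0],
    [0, 0, 0],
    [0, -0.1, 0],
    [0, -0.1, 0],
    [0, -0.09, 0]
  ],
  "fingers": [1, 1, 1, 1, 1]
}}

```text
time_s: 7.8
tcp_pos: [0.5155, 0.2897, 0.1604]
tcp_rot: [-0.033, 0.999, 0.001, 0.003]
contact_force: [-0.1, 0.8, -2.3]
gripper_width: 0.171
gripper_force: 30.0
```

Run:
```python
from plan import *
show(); im,P=look("wrist","w4"); np.save("w4.npy",P)
p0,y,t=cur();y=y%(2*np.pi)
h=cv2.cvtColor(im,cv2.COLOR_RGB2HSV)
s=manip.get_state();T=(P-s["tcp_pos"])@R.from_quat(s["tcp_rot"]).as_matrix()
red=(h[...,1]>180)&((h[...,0]<6)|(h[...,0]>174))&(T[...,0]<.12)&(abs(T[...,1])<.05)&(T[...,2]<.05)
q=T[red];q=q[~np.isnan(q).any(1)]
print("block in tool",len(q),np.percentile(q,[2,50,98],axis=0).round(4))
bl=(T[...,0]>.03)&(T[...,0]<.13)&(abs(T[...,1])<.09)&(h[...,2]<110)&(T[...,2]<.08)&(T[...,2]>0)
q=T[bl];print("bar/tines",len(q),np.percentile(q,[1,50,99],axis=0).round(4))
```

```text
t 7.8 [0.5155 0.2897 0.1604] yaw -3.075 pitch -0.006 F [-0.1  0.8 -2.3] w 0.171 g 30.0
block in tool 4364 [[ 0.0465 -0.0121 -0.0384]
 [ 0.0608 -0.0008 -0.037 ]
 [ 0.0745  0.0101 -0.0355]]
bar/tines 2114 [[ 0.0563 -0.0621  0.    ]
 [ 0.0629 -0.0305  0.0005]
 [ 0.0682  0.0594  0.0115]]
```

View pics/w4.png

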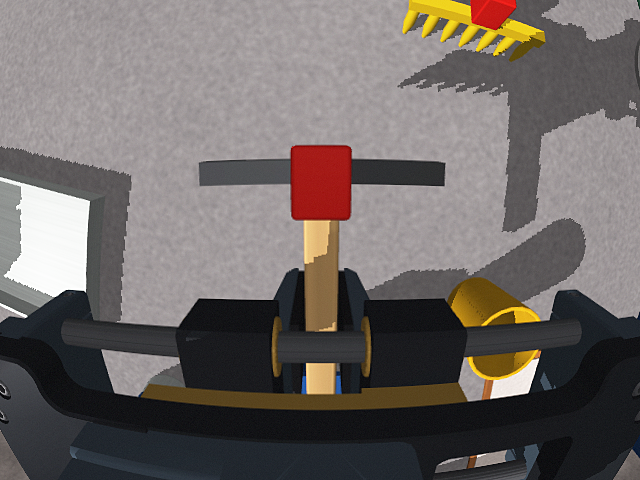

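The rake is held square: bar level, block 61 mm ahead of the TCP, tips about 55 mm below it. Now carry it to the tray.

```bash
cat >> plan.py <<'E'
C=np.array([.5508,-.1144]);TY=np.array([.1856,.9826]);TX=np.array([.9826,-.1856]);YT=1.384
def tray(tine_ty,tip_z,tx=.002): # TCP pose for tines at ty, tips at height
    return np.append(C+TY*(tine_ty-.0625)+TX*tx,tip_z+.055)
E
python3 - <<'E'
from plan import *
p0,y,t=cur();y%=2*np.pi
a=tray(-.13,.135);b=tray(-.13,.039)
p0[2]+=0
e=rows(line((p0,y,t),(a,YT,0),12)+line((a,YT,0),(b,YT,0),3),1)
E
```

```text
{"xyz": [[0.32, -4.94, -0.25], [-0.44, -4.93, -0.23], [-1.18, -4.8, -0.22], [-1.89, -4.58, -0.22], [-2.56, -4.23, -0.21]] , "rotation": [[0.003, 0.001, 0.152], [0.002, 0.001, 0.152], [0.001, 0.001, 0.152], [0.001, 0.0, 0.152], [0.001, 0.001, 0.152]] , "fingers": [1, 1, 1, 1, 1] }
{"xyz": [[-3.17, -3.8, -0.22], [-3.72, -3.27, -0.21], [-4.16, -2.68, -0.21], [-4.53, -2.0, -0.22], [-4.77, -1.31, -0.22]] , "rotation": [[0.001, 0.001, 0.152], [0.001, 0.001, 0.153], [0.0, 0.001, 0.152], [0.001, 0.001, 0.152], [0.0, 0.001, 0.152]] , "fingers": [1, 1, 1, 1, 1] }
{"xyz": [[-4.92, -0.56, -0.23], [-4.94, 0.19, -0.23], [-0.0, -0.0, 3.2], [0.0, -0.0, 3.2], [0.0, -0.0, 3.2]] , "rotation": [[0.0, 0.001, 0.152], [0.0, 0.0, 0.152], [0.0, 0.0, -0.0], [0.0, 0.0, -0.0], [0.0, 0.0, -0.0]] , "fingers": [1, 1, 1, 1, 1] }
```

Call:
{"api": "step_arm", "payload": {
  "xyz": [
    [0.3, -4.9, -0.25],
    [-0.4, -4.9, -0.25],
    [-1.2, -4.8, -0.2],
    [-1.9, -4.6, -0.2],
    [-2.6, -4.2, -0.2]
  ],
  "rotation": [
    [0, 0, 0.152],
    [0, 0, 0.152],
    [0, 0, 0.152],
    [0, 0, 0.152],
    [0, 0, 0.152]
  ],
  "fingers": [1, 1, 1, 1, 1]
}}

```text
time_s: 8.48
tcp_pos: [0.5153, 0.0408, 0.1688]
tcp_rot: [0.342, 0.94, -0.0, -0.001]
contact_force: [0.7, -0.5, -2.4]
gripper_width: 0.169
gripper_force: 30.0
```

Call:
{"api": "step_arm", "payload": {
  "xyz": [
    [-3.2, -3.8, -0.2],
    [-3.7, -3.3, -0.2],
    [-4.2, -2.7, -0.2],
    [-4.5, -2.0, -0.2],
    [-4.8, -1.3, -0.2]
  ],
  "rotation": [
    [0, 0, 0.152],
    [0, 0, 0.152],
    [0, 0, 0.152],
    [0, 0, 0.152],
    [0, 0, 0.152]
  ],
  "fingers": [1, 1, 1, 1, 1]
}}

```text
time_s: 9.1
tcp_pos: [0.516, -0.2073, 0.1787]
tcp_rot: [0.666, 0.746, -0.0, -0.001]
contact_force: [0.3, -0.5, -3.2]
gripper_width: 0.174
gripper_force: 30.0
```

Call:
{"api": "step_arm", "payload": {
  "xyz": [
    [-4.9, -0.6, -0.2],
    [-4.9, 0.2, -0.2],
    [0, 0, 0]
  ],
  "rotation": [
    [0, 0, 0.152],
    [0, 0, 0.152],
    [0, 0.005, 0]
  ],
  "fingers": [1, 1, 1]
}}

```text
time_s: 9.48
tcp_pos: [0.5164, -0.3068, 0.1827]
tcp_rot: [0.771, 0.637, 0.002, -0.002]
contact_force: [0.2, 0.7, -1.7]
gripper_width: 0.169
gripper_force: 30.0
```

Run:
```python
from plan import *
show();look("top");show(); im,P=look("wrist","w5"); np.save("w5.npy",P)
p0,y,t=cur()
a=tray(-.13,.065);b=tray(-.13,.039)
e=rows(line((p0,y,t),(a,YT,0),2)+line((a,YT,0),(b,YT,0),1),1)
s=manip.get_state()
# stones top in tray coords, camera bias check
h=cv2.cvtColor(im,cv2.COLOR_RGB2HSV)
br=(h[...,1]>90)&(h[...,0]<12)&(abs(P[...,2]-.06)<.008)&(h[...,2]<170)
q=P[br][:,:2]-C
tt=np.c_[q@TX,q@TY];tt=tt[(abs(tt)<.17).all(1)];print(len(tt),np.percentile(tt,[1,50,99],axis=0).round(4),P[br][:,2].mean())
```

```text
t 9.47 [ 0.5164 -0.3068  0.1827] yaw 1.38 pitch 0.005 F [ 0.2  0.7 -1.7] w 0.169 g 30.0
t 9.53 [ 0.5162 -0.3052  0.1824] yaw 1.383 pitch 0.006 F [-0.3  1.1 -2.6] w 0.171 g 30.0
{"xyz": [[-0.0, 0.05, 3.11], [0.01, 0.04, 3.12], [-0.0, -0.0, 2.6]] , "rotation": [[-0.002, -0.003, 0.0], [0.0, -0.003, 0.001], [0.0, -0.0, -0.0]] , "fingers": [1, 1, 1] }
13265 [[-0.0562 -0.1021]
 [ 0.0074 -0.0637]
 [ 0.0656 -0.0184]] 0.06027733085470105
```

View pics/w5.png

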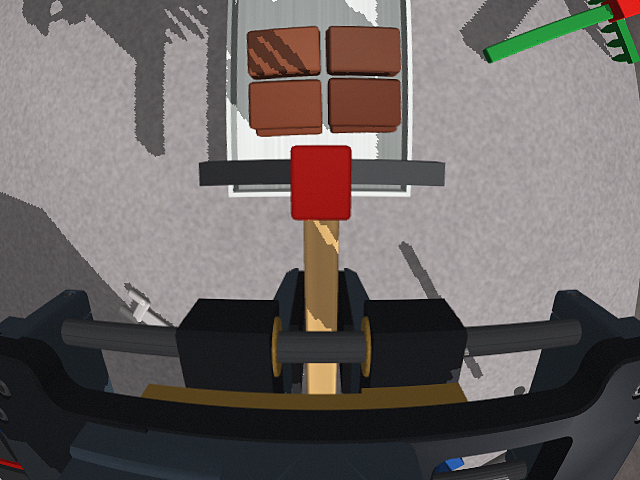

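Aligned: the tray's -y wall lies under the bar, with the heap ahead centred at column 325. Lower in and make the first levelling stroke.

Call:
{"api": "step_arm", "payload": {
  "xyz": [
    [0, 0.1, 3.1],
    [0, 0.1, 3.1],
    [0, 0, 2.6],
    [0, 0, 0]
  ],
  "rotation": [
    [0, 0, 0],
    [0, -0.005, 0],
    [0, 0, 0],
    [0, 0, 0]
  ],
  "fingers": [1, 1, 1, 1]
}}

```text
time_s: 10.07
tcp_pos: [0.5175, -0.3023, 0.0932]
tcp_rot: [0.769, 0.639, -0.001, -0.002]
contact_force: [-0.7, -0.8, -2.9]
gripper_width: 0.167
gripper_force: 30.0
```

Call:
{"api": "step_arm", "payload": {
  "xyz": [
    [1.5, 0, 0],
    [1.5, 0, 0],
    [1.5, 0, 0],
    [1.5, 0, 0],
    [1.5, 0, 0]
  ],
  "rotation": [
    [0, 0, 0],
    [0, 0, 0],
    [0, 0, 0],
    [0, 0, 0],
    [0, 0, 0]
  ],
  "fingers": [1, 1, 1, 1, 1]
}}

```text
time_s: 10.7
tcp_pos: [0.5331, -0.2297, 0.0956]
tcp_rot: [0.77, 0.639, 0.0, 0.001]
contact_force: [-0.2, -4.4, -0.3]
gripper_width: 0.17
gripper_force: 30.0
```

Call:
{"api": "step_arm", "payload": {
  "xyz": [
    [1.5, 0, 0],
    [1.5, 0, 0],
    [1.5, 0, 0],
    [0, 0, 0]
  ],
  "rotation": [
    [0, 0, 0],
    [0, 0, 0],
    [0, 0, 0],
    [0, 0, 0]
  ],
  "fingers": [1, 1, 1, 1]
}}

```text
time_s: 11.2
tcp_pos: [0.541, -0.1849, 0.0952]
tcp_rot: [0.769, 0.639, 0.0, -0.0]
contact_force: [0.1, 0.9, -3.0]
gripper_width: 0.173
gripper_force: 30.0
```

```bash
cat >> plan.py <<'E'
def hmap(name,k=3):
    im,P=look("top"); np.save(name+".npy",P)
    cv2.imwrite(f"pics/{name}.png",cv2.resize(im[190:330,270:470,::-1],None,fx=k,fy=k,interpolation=cv2.INTER_CUBIC))
    h=cv2.cvtColor(im,cv2.COLOR_RGB2HSV)
    m=(h[...,1]>90)&(h[...,0]<14)&(P[...,2]>.01)&(P[...,2]<.12)
    p=P[m];q=p[:,:2]-C;x,y=q@TX,q@TY
    ok=(abs(x)<.1)&(abs(y)<.18);x,y,z=x[ok],y[ok],p[ok,2]
    print("rows ty, cols tx -75..75; height mm (max in cell)")
    for j in np.arange(-.16,.16,.016):
        print("%4d:"%(j*1000+8),*["%3d"%(np.median(z[s])*1000) if (s:=(x>=i)&(x<i+.016)&(y>=j)&(y<j+.016)).sum()>1 else "  ." for i in np.arange(-.08,.08,.016)])
E
python3 - <<'E'
from plan import *
show(); hmap("t6")
E
```

```text
t 11.2 [ 0.541  -0.1849  0.0952] yaw 1.386 pitch 0.0 F [ 0.1  0.9 -3. ] w 0.173 g 30.0
rows ty, cols tx -75..75; height mm (max in cell)
-152:   .   .   .   .   .   .   .   .   .   .
-136:   .   .   .   .   .   .   .   .   .   .
-120:   .   .   .   .   .   .   .   .   .   .
-104:   .   .   .   .   .   .   .   .   .   .
 -88:   .   .   .   .   .   .   .   .   .   .
 -72:   .   .   .   .   .   .   .   .   .   .
 -56:   .   .   .   .   .   .   .   .   .   .
 -40:   .   .   .   .   .   .   .   .   .   .
 -24:   .   .   .   .   . 115   .   .   .   .
  -8:   .  31  31  33  99  31  33  31  32   .
   7:   .  33  32  33  32  32  33  31  32  28
  23:   .  32  32  32  31  30  31  32  31  28
  39:   .  58  57  59  57  44  57  59  57  59
  55:   .  60  60  60  59  57  60  60  60  58
  71:   .  59  60  60  60  57  60  60  59  61
  87:   .   .   .   .   .   .   .   .   .   .
 103:   .   .   .   .   .   .   .   .   .   .
 119:   .   .   .   .   .   .   .   .   .   .
 135:   .   .   .   .   .   .   .   .   .   .
 151:   .   .   .   .   .   .   .   .   .   .
```

View pics/t6.png

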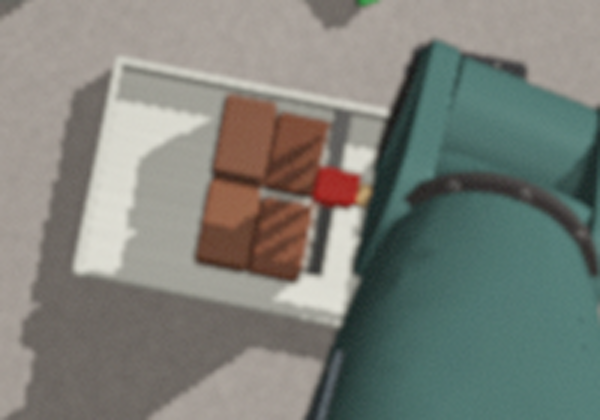

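The near upper row has dropped to floor level (heights 32 at ty -16..31) while the far row still rides on row 2 at ty 39..80 (60 mm). Go on at the same height to push that one off.

Call:
{"api": "step_arm", "payload": {
  "xyz": [
    [1.5, 0, 0],
    [1.5, 0, 0],
    [1.2, 0, 0],
    [1.2, 0, 0],
    [1.2, 0, 0]
  ],
  "rotation": [
    [0, 0, 0],
    [0, 0, 0],
    [0, 0, 0],
    [0, 0, 0],
    [0, 0, 0]
  ],
  "fingers": [1, 1, 1, 1, 1]
}}

```text
time_s: 11.88
tcp_pos: [0.5532, -0.1206, 0.095]
tcp_rot: [0.77, 0.638, -0.0, 0.0]
contact_force: [0.2, 0.8, -1.9]
gripper_width: 0.172
gripper_force: 30.0
```

Call:
{"api": "step_arm", "payload": {
  "xyz": [
    [1.2, 0, 0],
    [1.2, 0, 0],
    [0, 0, 0]
  ],
  "rotation": [
    [0, 0, 0],
    [0, 0, 0],
    [0, 0, 0]
  ],
  "fingers": [1, 1, 1]
}}

```text
time_s: 12.25
tcp_pos: [0.5576, -0.097, 0.0949]
tcp_rot: [0.769, 0.639, -0.0, -0.0]
contact_force: [-0.3, -0.1, -3.8]
gripper_width: 0.173
gripper_force: 30.0
```

Run:
```python
from plan import *
show(); hmap("t7")
p=manip.get_state()["tcp_pos"];print("tine ty",(p[:2]-C)@TY+.0625)
```

```text
t 12.25 [ 0.5576 -0.097   0.0949] yaw 1.386 pitch 0.0 F [-0.3 -0.1 -3.8] w 0.173 g 30.0
rows ty, cols tx -75..75; height mm (max in cell)
-152:   .   .   .   .   .   .   .   .   .   .
-136:   .   .   .   .   .   .   .   .   .   .
-120:   .   .   .   .   .   .   .   .   .   .
-104:   .   .   .   .   .   .   .   .   .   .
 -88:   .   .   .   .   .   .   .   .   .   .
 -72:   .   .   .   .   .   .   .   .   .   .
 -56:   .   .   .   .   .   .   .   .   .   .
 -40:   .   .   .   .   .   .   .   .   .   .
 -24:   .   .   .   .   .   .   .   .   .   .
  -8:   .   .   .   .   .   .   .   .   .   .
   7:   .   .   .   .   .   .   .   .   .   .
  23:   .   .   .   .   .   .   .   .   .   .
  39:   .   .   .   .   .   .   .   .   .   .
  55:   .   .   .   .   .   .   .   .   .   .
  71:   .  32  32  32  34   .   .   .   .   .
  87:   .  41  44  43 106   .   .   .   .   .
 103:   .  44  44  45  45  43  43  44  44  43
 119:   .  44  44  45  46  44  45  45  45   .
 135:   .   .   .   .   .   .   .   .   .   .
 151:   .   .   .   .   .   .   .   .   .   .
tine ty 0.0803668575960956
```

Call:
{"api": "step_arm", "payload": {
  "xyz": [
    [-2, 0, 0],
    [0, 0, -5],
    [-5, 0, -5],
    [-6, 0, -3],
    [0, 0, 0]
  ],
  "rotation": [
    [0, 0, 0],
    [0, 0, 0],
    [0, 0, 0],
    [0, 0, 0],
    [0, 0, 0]
  ],
  "fingers": [1, 1, 1, 1, 1]
}}

```text
time_s: 12.92
tcp_pos: [0.5354, -0.2204, 0.2198]
tcp_rot: [0.771, 0.637, 0.001, 0.002]
contact_force: [-0.0, 0.4, -2.2]
gripper_width: 0.172
gripper_force: 30.0
```

```bash
cat >> plan.py <<'E'
def grid(P,im,s=.01):
    h=cv2.cvtColor(im,cv2.COLOR_RGB2HSV)
    m=(h[...,1]>90)&(h[...,0]<14)&(P[...,2]>.006)&(P[...,2]<.075)
    p=P[m];q=p[:,:2]-C;x,y=q@TX,q@TY;z=p[:,2]
    for j in np.arange(-.16,.16,s):
        print("%4d:"%(round(j*1000)+s*500),*["%3d"%round(np.median(z[k])*1000) if (k:=(x>=i)&(x<i+s)&(y>=j)&(y<j+s)).sum()>1 else "  ." for i in np.arange(-.08,.08,s)])
E
python3 - <<'E'
from plan import *
show(); im,P=look("wrist","w8");np.save("w8.npy",P);grid(P,im)
E
```

```text
t 12.93 [ 0.5354 -0.2204  0.2198] yaw 1.381 pitch -0.002 F [-0.   0.4 -2.2] w 0.172 g 30.0
-155:   .   .   .   .   .   .   .   .   .   .   .   .   .   .   .   .
-145:   .   .   .   .   .   .   .   .   .   .   .   .   .   .   .   .
-135:   .   .   .   .   .   .   .   .   .   .   .   .   .   .   .   .
-125:   .   .   .   .   .   .   .   .   .   .   .   .   .   .   .   .
-115:   .   .   .   .   .   .   .   .   .   .   .   .   .   .   .   .
-105:   .   .  32  32  32  32   .   .   .   .   .  32  32  32  32   .
 -95:   .   .  32  32  33  32   .   .   .   .   .  33  33  33  32   .
 -85:   .   .  32  33  32  33   .   .   .   .   .  32  33  32  32   .
 -75:   .   .  32  32  32  33   .   .   .   .   .  32  32  32  33   .
 -65:   .   .   .   .   .   .   .   .   .   .   .   .   .   .   .   .
 -55:   .   .   .   .   .   .   .   .   .   .   .   .   .   .   .   .
 -45:   .   .   .   .   .   .   .   .   .   .   .   .   .   .   .   .
 -35:   .   .   .   .   .   .   .   .   .   .   .   .   .   .   .   .
 -25:   .   .   .   .   .   .   .   .   .   .   .   .   .   .   .   .
 -15:   .   .   .   .   .   .
[... 530 characters left out ...]

  65:   .   .  32  32  33  32  33  32  32  33  33  32  32  33  32   .
  75:   .   .  32  32  32  32  32  32  32  32  32  32  32  32  32   .
  85:   .   .   .   .   .  32  27  19   .   .   .   .   .   .   .   .
  95:   .   .  42  42  42  42  43  42  40  31  29  30  31  30  29   .
 105:   .   .  44  45  45  45  45  44  44  44  45  45  44  45  44   .
 115:   .   .  44  44  44  44  44  44  43  44  44  45  45  44  44   .
 125:   .   .   .   .   .   .   .   .   .   .   .   .   .   .   .   .
 135:   .   .   .   .   .   .   .   .   .   .   .   .   .   .   .   .
 145:   .   .   .   .   .   .   .   .   .   .   .   .   .   .   .   .
 155:   .   .   .   .   .   .   .   .   .   .   .   .   .   .   .   .
```

View pics/w8.png

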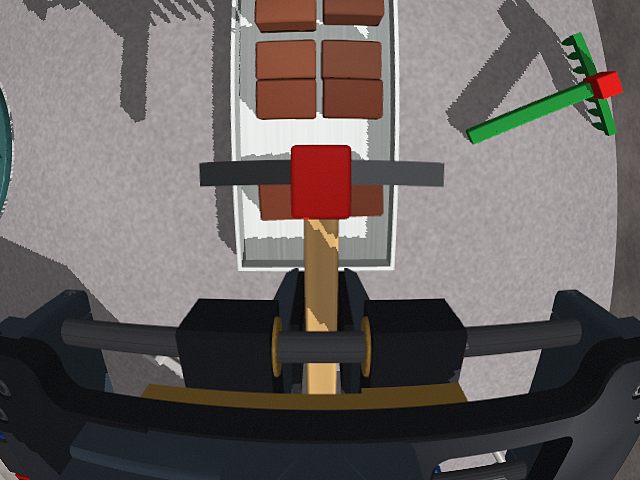

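Rows 1 to 3 now lie flat (ty -87, 14, 60), but the last pair at ty 93..121 stands on edge, 44 mm high. I will pull that pair back a little from the far side, low down, then tip it forward at its top.

Call:
{"api": "step_arm", "payload": {
  "xyz": [
    [6, 0, 2],
    [6, 0, 2],
    [6.2, 0, 1],
    [0.5, 0, 4],
    [0, 0, 3]
  ],
  "rotation": [
    [0, 0, 0],
    [0, 0, 0],
    [0, 0, 0],
    [0, 0, 0],
    [0, 0, 0]
  ],
  "fingers": [1, 1, 1, 1, 1]
}}

```text
time_s: 13.6
tcp_pos: [0.5685, -0.0324, 0.0955]
tcp_rot: [0.769, 0.639, -0.001, -0.001]
contact_force: [-0.1, 0.3, -2.2]
gripper_width: 0.17
gripper_force: 30.0
```

Call:
{"api": "step_arm", "payload": {
  "xyz": [
    [0, 0, 2.3],
    [0, 0, 1],
    [0, 0, 0]
  ],
  "rotation": [
    [0, 0, 0],
    [0, 0, 0],
    [0, 0, 0]
  ],
  "fingers": [1, 1, 1]
}}

```text
time_s: 13.98
tcp_pos: [0.569, -0.0337, 0.0641]
tcp_rot: [0.77, 0.638, -0.001, -0.001]
contact_force: [-0.3, -0.7, -3.0]
gripper_width: 0.173
gripper_force: 30.0
```

```bash
cat >> plan.py <<'E'
def tine():
    p=manip.get_state()["tcp_pos"];print("tine ty",((p[:2]-C)@TY+.0625).round(4),"tx",((p[:2]-C)@TX).round(4),"tip z",(p[2]-.055).round(4))
E
python3 -c "
from plan import *
show();tine()"
```

```text
t 13.97 [ 0.569  -0.0337  0.0641] yaw 1.385 pitch -0.0 F [-0.3 -0.7 -3. ] w 0.173 g 30.0
tine ty 0.1452 tx 0.0029 tip z 0.0091
```

Call:
{"api": "step_arm", "payload": {
  "xyz": [
    [0, 0, -0.4],
    [-0.8, 0, 0],
    [-0.8, 0, 0],
    [-0.8, 0, 0],
    [-0.7, 0, 0]
  ],
  "rotation": [
    [0, 0, 0],
    [0, 0, 0],
    [0, 0, 0],
    [0, 0, 0],
    [0, 0, 0]
  ],
  "fingers": [1, 1, 1, 1, 1]
}}

```text
time_s: 14.6
tcp_pos: [0.5638, -0.0648, 0.0688]
tcp_rot: [0.77, 0.638, 0.0, 0.0]
contact_force: [0.4, 3.0, -0.7]
gripper_width: 0.176
gripper_force: 30.0
```

Run:
```python
from plan import *
show();tine()
im,P=look("top");grid(P,im)
```

```text
t 14.6 [ 0.5638 -0.0648  0.0688] yaw 1.384 pitch 0.0 F [ 0.4  3.  -0.7] w 0.176 g 30.0
tine ty 0.1136 tx 0.0036 tip z 0.0138
-155:   .   .   .   .   .   .   .   .   .   .   .   .   .   .   .   .
-145:   .   .   .   .   .   .   .   .   .   .   .   .   .   .   .   .
-135:   .   .   .   .   .   .   .   .   .   .   .   .   .   .   .   .
-125:   .   .   .   .   .   .   .   .   .   .   .   .   .   .   .   .
-115:   .   .   .   .   .   .   .   .   .   .   .   .   .   .   .   .
-105:   .   .  31  32  32  34  30  32   .  32  32  29  32  34  32   .
 -95:   .   .  30  34  31  32  33  33  28  32  32  33  32  33  31   .
 -85:   .   .  32  32  33  32  34  33  30  32  32  34  33  32  32   .
 -75:   .   .   .   .  32  33  33  32  29  34  34  31  32  34  31   .
 -65:   .   .   .   .   .   .   .   .   .   .   .  34  31  33  33   .
 -55:   .   .   .   .   .   .   .   .   .   .   .   .   .   .   .   .
 -45:   .   .   .   .   .   .   .   .   .   .   .   .   .   .   .   .
 -35:   .   .   .   .   .   .   .   .   .   .   .   .   .   .   .   .
 -25:   .   .   .   .   .   .   .   .   .   .   .   .   .   .   .
[... 564 characters left out ...]

  65:   .   .   .   .   .   .   .   .   .   .   .   .   .   .   .   .
  75:   .   .   .   .   .   .   .   .   .   .   .   .   .   .   .   .
  85:   .   .   .   .   .   .   .   .   .   .   .   .   .   .   .   .
  95:   .   .   .   .   .   .   .   .   .   .   .   .   .   .   .   .
 105:   .   .  43  43   .   .   .   .   .   .   .   .   .   .   .   .
 115:   .   .   .   .   .   .   .  70   .   .   .   .   .   .   .   .
 125:   .   .   .   .   .   .   .   .   .   .   .   .   .   .   .   .
 135:   .   .   .   .   .   .   .   .   .   .   .   .   .   .   .   .
 145:   .   .   .   .   .   .   .   .   .   .   .   .   .   .   .   .
 155:   .   .   .   .   .   .   .   .   .   .   .   .   .   .   .   .
```

Call:
{"api": "step_arm", "payload": {
  "xyz": [
    [1.2, 0, 0],
    [0, 0, -3],
    [0, 0, -3],
    [-4, 0, 0],
    [-3.8, 0, 0]
  ],
  "rotation": [
    [0, 0, 0],
    [0, 0, 0],
    [0, 0, 0],
    [0, 0, 0],
    [0, 0, 0]
  ],
  "fingers": [1, 1, 1, 1, 1]
}}

```text
time_s: 15.28
tcp_pos: [0.5518, -0.129, 0.1291]
tcp_rot: [0.769, 0.639, 0.0, 0.0]
contact_force: [0.6, 0.3, -2.6]
gripper_width: 0.171
gripper_force: 30.0
```

Call:
{"api": "step_arm", "payload": {
  "xyz": [
    [0, 0, 3.7],
    [0, 0, 0],
    [4.5, 0, 0],
    [2.0, 0, 0],
    [0, 0, 0]
  ],
  "rotation": [
    [0, 0, 0],
    [0, 0, 0],
    [0, 0, 0],
    [0, 0, 0],
    [0, 0, 0]
  ],
  "fingers": [1, 1, 1, 1, 1]
}}

```text
time_s: 15.9
tcp_pos: [0.5642, -0.0638, 0.0924]
tcp_rot: [0.769, 0.639, 0.0, 0.0]
contact_force: [0.3, 0.3, -1.7]
gripper_width: 0.17
gripper_force: 30.0
```

Run:
```python
from plan import *
show();tine()
im,P=look("top");
import io,contextlib
f=io.StringIO()
with contextlib.redirect_stdout(f): grid(P,im)
print("\n".join(f.getvalue().splitlines()[19:]))
```

```text
t 15.9 [ 0.5642 -0.0638  0.0924] yaw 1.388 pitch -0.0 F [ 0.3  0.3 -1.7] w 0.17 g 30.0
tine ty 0.1147 tx 0.0037 tip z 0.0374
  35:   .   .   .   .   .   .   .   .   .   .   .   .   .   .   .   .
  45:   .   .   .   .   .   .   .   .   .   .   .   .   .   .   .   .
  55:   .   .   .   .   .   .   .   .   .   .   .   .   .   .   .   .
  65:   .   .   .   .   .   .   .   .   .   .   .   .   .   .   .   .
  75:   .   .   .   .   .   .   .   .   .   .   .   .   .   .   .   .
  85:   .   .   .   .   .   .   .   .   .   .   .   .   .   .   .   .
  95:   .   .   .   .   .   .   .   .   .   .   .   .   .   .   .   .
 105:   .   .   .   .   .   .   .   .   .   .   .   .   .   .   .   .
 115:   .   .  34   .   .   .   .   .   .   .   .   .   .   .   .   .
 125:   .   .  32  32  32  31  34  34   .   .   .  32  31  33  32   .
 135:   .   .  32  32  31  34  33  32  30  33  32  33  33  33  33   .
 145:   .   .  33  31  32  33  33  32  33  34  32  31  35  32  31   .
 155:   .   .   .   .   .   .   .   .   .   .   .   .   .   .   .   .
```

The pair has toppled flat (32 mm everywhere). Retract and check the entire layer.

Call:
{"api": "step_arm", "payload": {
  "xyz": [
    [0, 0, -3],
    [-3, 0, -5],
    [-6, 0, -4],
    [-6, 0, 0],
    [0, 0, 0]
  ],
  "rotation": [
    [0, 0, 0],
    [0, 0, 0],
    [0, 0, 0],
    [0, 0, 0],
    [0, 0, 0]
  ],
  "fingers": [1, 1, 1, 1, 1]
}}

```text
time_s: 16.58
tcp_pos: [0.5365, -0.2086, 0.2072]
tcp_rot: [0.771, 0.637, 0.0, 0.001]
contact_force: [0.4, 0.2, -2.6]
gripper_width: 0.172
gripper_force: 30.0
```

Run:
```python
from plan import *
show()
im,P=look("wrist");grid(P,im)
p0,y,t=cur()
a=([.515,.289,.16],.066+np.pi,0);b=([.4857,.2876,.034],.066+np.pi,.289)
e=rows(line((p0,y,t),a,13),1)
b0=([.495,.2876,.065],.066+np.pi,.289)
rows(line(a,b0,4)+line(b0,b,2),1,T0=(np.array(a[0]),rot(*a[1:])))
```

```text
t 16.57 [ 0.5365 -0.2086  0.2072] yaw 1.381 pitch -0.001 F [ 0.4  0.2 -2.6] w 0.172 g 30.0
-155:   .   .   .   .   .   .   .   .   .   .   .   .   .   .   .   .
-145:   .   .   .   .   .   .   .   .   .   .   .   .   .   .   .   .
-135:   .   .   .   .   .   .   .   .   .   .   .   .   .   .   .   .
-125:   .   .   .   .   .   .   .   .   .   .   .   .   .   .   .   .
-115:   .   .   .   .   .   .   .   .   .   .   .   .   .   .   .   .
-105:   .   .  32  33  32  32  33   .   .   .  32  32  32  33  33   .
 -95:   .   .  32  32  32  33  33   .   .   .  33  33  32  33  32   .
 -85:   .   .  33  32  33  32   .   .   .   .   .  33  32  32  32   .
 -75:   .   .  32  32  32  32   .   .   .   .   .  33  33  32  33   .
 -65:   .   .  27  27  29  29   .   .   .   .   .  32  31  31  31   .
 -55:   .   .   .   .   .   .   .   .   .   .   .   .   .   .   .   .
 -45:   .   .   .   .   .   .   .   .   .   .   .   .   .   .   .   .
 -35:   .   .   .   .   .   .   .   .   .   .   .   .   .   .   .   .
 -25:   .   .   .   .   .   .   .   .   .   .   .   .   .   .   .   .
 -15:   .   .   .   .   .   .
[... 1539 characters left out ...]
, 2.6, 0.36], [2.4, 2.97, 0.36], [1.96, 3.28, 0.36]] , "rotation": [[0.0, 0.0, -0.141], [0.0, 0.0, -0.14], [-0.0, 0.0, -0.141], [-0.0, 0.0, -0.14], [-0.0, 0.0, -0.141]] , "fingers": [1, 1, 1, 1, 1] }
{"xyz": [[1.49, 3.51, 0.35], [0.97, 3.69, 0.36], [0.45, 3.8, 0.36]] , "rotation": [[-0.0, 0.0, -0.14], [-0.0, 0.0, -0.141], [-0.0, 0.0, -0.14]] , "fingers": [1, 1, 1] }
{"xyz": [[0.5, -0.0, 2.37], [0.33, -0.0, 2.41], [0.15, -0.01, 2.42], [-0.02, 0.0, 2.43], [0.0, 0.03, 1.62]] , "rotation": [[0.0, 0.072, 0.0], [0.0, 0.073, -0.0], [0.0, 0.072, -0.0], [0.0, 0.072, -0.0], [0.0, 0.0, -0.0]] , "fingers": [1, 1, 1, 1, 1] }
{"xyz": [[0.01, 0.03, 1.62]] , "rotation": [[0.0, 0.0, -0.0]] , "fingers": [1] }
```

All eight lie flat at 32 mm: rows at ty -87, 14, 60 and 130, so every third has at least two. Now carry the rake back to the free bench spot.

Call:
{"api": "step_arm", "payload": {
  "xyz": [
    [3.7, -0.9, 0],
    [3.8, -0.35, 0],
    [3.8, 0.2, 0],
    [3.75, 0.7, 0.4],
    [3.6, 1.2, 0.4]
  ],
  "rotation": [
    [0, 0, -0.14],
    [0, 0, -0.14],
    [0, 0, -0.14],
    [0, 0, -0.14],
    [0, 0, -0.14]
  ],
  "fingers": [1, 1, 1, 1, 1]
}}

```text
time_s: 17.25
tcp_pos: [0.5277, -0.0127, 0.1982]
tcp_rot: [0.502, 0.865, -0.0, -0.0]
contact_force: [0.2, 0.7, -2.8]
gripper_width: 0.174
gripper_force: 30.0
```

Call:
{"api": "step_arm", "payload": {
  "xyz": [
    [3.4, 1.7, 0.4],
    [3.1, 2.2, 0.4],
    [2.8, 2.6, 0.4],
    [2.4, 3.0, 0.4],
    [2.0, 3.3, 0.5]
  ],
  "rotation": [
    [0, 0, -0.14],
    [0, 0, -0.14],
    [0, 0, -0.14],
    [0, 0, -0.14],
    [0, 0, -0.14]
  ],
  "fingers": [1, 1, 1, 1, 1]
}}

```text
time_s: 17.88
tcp_pos: [0.5192, 0.1783, 0.1772]
tcp_rot: [0.175, 0.985, -0.0, -0.0]
contact_force: [0.7, 0.0, -2.6]
gripper_width: 0.173
gripper_force: 30.0
```

Call:
{"api": "step_arm", "payload": {
  "xyz": [
    [1.5, 3.5, 0.5],
    [1.0, 3.7, 0.6],
    [0.5, 3.8, 0.6],
    [0, 0, 0]
  ],
  "rotation": [
    [0, 0, -0.14],
    [0, 0, -0.14],
    [0, 0, -0.14],
    [0, 0, 0]
  ],
  "fingers": [1, 1, 1, 1]
}}

```text
time_s: 18.38
tcp_pos: [0.5131, 0.2934, 0.1597]
tcp_rot: [-0.034, 0.999, -0.0, -0.0]
contact_force: [-1.0, 0.1, -2.0]
gripper_width: 0.175
gripper_force: 30.0
```

Run:
```python
from plan import *
show();p0,y,t=cur();y%=2*np.pi
b0=([.495,.2876,.065],y,.289);b=([.4857,.2876,.034],y,.289)
rows(line((p0,y,t),b0,4)+line(b0,b,2),1)
```

```text
t 18.38 [0.5131 0.2934 0.1597] yaw -3.074 pitch 0.001 F [-1.   0.1 -2. ] w 0.175 g 30.0
{"xyz": [[0.46, -0.11, 2.37], [0.29, -0.12, 2.39], [0.11, -0.11, 2.41], [-0.06, -0.11, 2.42], [0.0, 0.03, 1.61]] , "rotation": [[-0.0, 0.072, -0.0], [-0.0, 0.072, -0.0], [-0.0, 0.072, -0.0], [-0.0, 0.072, -0.0], [-0.0, 0.0, -0.0]] , "fingers": [1, 1, 1, 1, 1] }
{"xyz": [[0.01, 0.03, 1.62]] , "rotation": [[-0.0, 0.0, -0.0]] , "fingers": [1] }
```

Lower it on tips and tail, then watch the force before opening.

Call:
{"api": "step_arm", "payload": {
  "xyz": [
    [0.45, -0.1, 2.4],
    [0.3, -0.1, 2.4],
    [0.1, -0.1, 2.4],
    [0, -0.1, 2.4],
    [0, 0, 1.6]
  ],
  "rotation": [
    [0, 0.072, 0],
    [0, 0.072, 0],
    [0, 0.072, 0],
    [0, 0.072, 0],
    [0, 0, 0]
  ],
  "fingers": [1, 1, 1, 1, 1]
}}

```text
time_s: 19.0
tcp_pos: [0.4911, 0.2851, 0.049]
tcp_rot: [-0.031, 0.989, -0.005, -0.144]
contact_force: [0.4, 0.1, -2.2]
gripper_width: 0.168
gripper_force: 30.0
```

Call:
{"api": "step_arm", "payload": {
  "xyz": [
    [0, 0, 0.8],
    [0, 0, 0.7],
    [0, 0, 0]
  ],
  "rotation": [
    [0, 0, 0],
    [0, 0, 0],
    [0, 0, 0]
  ],
  "fingers": [1, 1, 1]
}}

```text
time_s: 19.38
tcp_pos: [0.4867, 0.2854, 0.0362]
tcp_rot: [-0.031, 0.989, -0.005, -0.143]
contact_force: [-1.4, 0.0, -1.6]
gripper_width: 0.175
gripper_force: 30.0
```

Call:
{"api": "step_arm", "payload": {
  "xyz": [
    [0, 0, 0.2],
    [0, 0, 0.1],
    [0, 0, 0]
  ],
  "rotation": [
    [0, 0, 0],
    [0, 0, 0],
    [0, 0, 0]
  ],
  "fingers": [1, 1, 1]
}}

```text
time_s: 19.75
tcp_pos: [0.4876, 0.2859, 0.0342]
tcp_rot: [-0.031, 0.989, -0.004, -0.142]
contact_force: [4.3, 0.5, 6.0]
gripper_width: 0.175
gripper_force: 30.0
```

Call:
{"api": "step_arm", "payload": {
  "xyz": [
    [0, 0, 0],
    [0, 0, 0],
    [0, 0, 0],
    [0, 0, -2],
    [0, 0, -4]
  ],
  "rotation": [
    [0, 0, 0],
    [0, 0, 0],
    [0, 0, 0],
    [0, 0, 0],
    [0, 0, 0]
  ],
  "fingers": [-0.2, -0.2, -0.2, -0.2, -0.2]
}}

```text
time_s: 20.38
tcp_pos: [0.5025, 0.286, 0.0912]
tcp_rot: [-0.031, 0.989, -0.005, -0.144]
contact_force: [0.2, 0.6, 0.6]
gripper_width: 0.598
gripper_force: 0.0
```

Call:
{"api": "step_arm", "payload": {
  "xyz": [
    [0, 0, -5],
    [0, 0, -5],
    [0, 0, -3],
    [0, 0, 0],
    [0, 0, 0]
  ],
  "rotation": [
    [0, 0, 0],
    [0, 0, 0],
    [0, 0, 0],
    [0, 0, 0],
    [0, 0, 0]
  ],
  "fingers": [-0.2, -0.2, -0.2, -0.2, -0.2]
}}

```text
time_s: 21.0
tcp_pos: [0.5394, 0.2884, 0.215]
tcp_rot: [-0.031, 0.989, -0.005, -0.144]
contact_force: [-0.3, 0.1, 0.1]
gripper_width: 0.601
gripper_force: 0.0
```

Run:
```python
from plan import *
show();a,P=look("top");b,Q=look("scene");w,_=look("wrist")
grid(P,a,.016)
c=lambda i:i[:,:,::-1]
cv2.imwrite("pics/fin.png",np.hstack([cv2.resize(c(b)[100:350,190:450],(416,400)),cv2.resize(c(w),(384,400))]))
```

```text
t 21.0 [0.5394 0.2884 0.215 ] yaw -3.079 pitch 0.288 F [-0.3  0.1  0.1] w 0.601 g 0.0
-152:   .   .   .   .   .   .   .   .   .   .
-136:   .   .   .   .   .   .   .   .   .   .
-120:   .   .   .   .   .   .   .   .   .   .
-104:   .  32  32  33  33  32  33  32  32  34
 -88:   .  32  33  33  32  32  33  33  33  32
 -72:   .  33  33  32  32  32  33  33  33  35
 -56:   .   .   .   .   .   .   .   .   .   .
 -40:   .   .   .   .   .   .   .   .   .   .
 -24:   .   .   .   .   .   .   .   .   .   .
  -8:   .  31  33  32  35  33  32  33  32   .
   8:   .  32  32  32  33  32  33  33  32  31
  24:   .  31  32  33  32  31  33  33  33  31
  40:   .  32  31  31  31  33  33  32  33   .
  56:   .  32  32  32  33  31  32  33  33   .
  72:   .  32  32  32  32  32  34  34  31   .
  88:   .   .   .   .   .   .   .   .   .   .
 104:   .   .  32  32  34   .   .   .   .   .
 120:   .  31  33  32  33  32  33  32  32  30
 136:   .  33  32  32  32  32  32  33  34   .
 152:   .  31  34  34  34  31  32  32  32   .
```

View pics/fin.png

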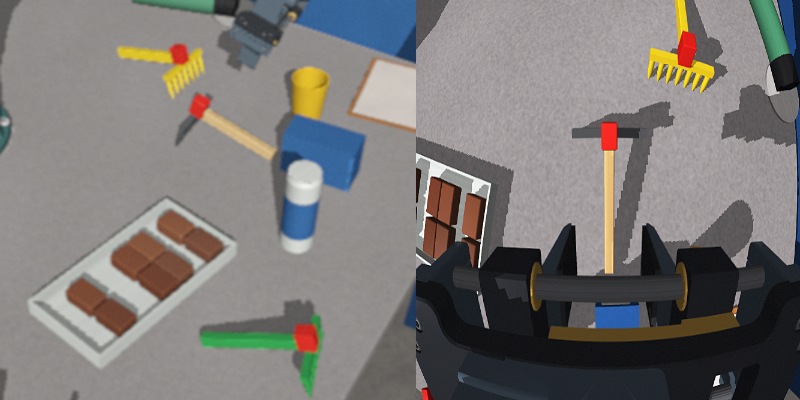

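The final picture shows all eight stones flat in one layer and the rake lying tines down and clear of the tray, at (235,130) in the scene half. The can, cup and look-alikes are untouched.

```bash
python3 -c "
from rig import ticket
print(ticket.job_done())"
```

```text
the job is handed in; nothing more can be done
None
```

The job is handed in after about 21 s of robot time: all eight stones lie flat in one layer (two in the first third of the tray, two in the middle, four in the last), and the rake lies free on the bench, tines down and clear of the tray.

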